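# Clear the imaging chamber's sprung cover and hold it open at the pointer

### The arm

A 7-joint arm with a two-finger parallel gripper is mounted at the origin on the work surface. World frame = base frame: x ahead of the robot, y to its left, z up, the work surface at z = 0. Lengths are in m, angles in rad, forces in N, time in s.
With the tool pointing down it reaches from about 0.425 to 0.875 m from the base axis. Payload 4.7 kg.
Tool frame: the origin (TCP) lies midway between the tips of the shut fingers; the grasp point (between the pads) lies 19 mm behind it; z points along the fingers, y is the line along which they close (so a half turn about z gives the same grasp; the last joint's range is limited). The gripper opens to 87 mm and grips with 3 to 60 N. Pads are 19 mm wide; open, the fingers measure 117 mm over their backs; the gripper's body (75 mm by 190 mm) begins 51 mm behind the grasp point.
Start: joints at [1.324, 0.321, -0.07, 1.45, 0.023, 1.371, -0.057], TCP at [0.168, -0.628, 0.223] pointing down, gripper open.
Joint ranges: [-2.86, 2.86], [-0.3, 2.09], [-1.38, 1.24], [0.06, 2.45], [-1.56, 4.7], [0.09, 2.05], [-2.69, 2.69]. Speed limits (rad/s): [2.57, 2.57, 3.14, 3.14, 3.14, 3.14, 3.14].

### API

Orientations are given as a rotation vector (axis times angle).
In Python, from bench import ctrl gives the robot as it stands. The module is installed in compiled form; this text tells all that it offers.
- The arm moves only by the shell command python3 -m handwheel 'ROWS' [FORCE]. ROWS is JSON, a list of rows, each a list of 7 numbers: the finger opening in m, from 0 to 0.087, then the shift along the tool's x, y, z in m, then the turn, a rotation vector about the tool's x, y, z in degrees. A call has 1 to 12 rows; each row shifts and turns the commanded pose from where the row before left it, along the tool's axes as they then stand; what a row does not reach is not made up. A row lasts 1/8 s, in which the tool goes at most 62.5 mm and 10.7 degrees, less where a joint would pass 70% of its speed; a pose out of reach is approached as far as the arm can. A call is refused whole if a number of a shift passes 0.0625 or a number of a turn 10.7, either way. A call with a gripper value outside its range is refused whole. The fingers move at their own pace and stop on an object; FORCE is the grip in N (left out, the last holds). Time passes only in rows, so rows that do not move let the fingers close. It gives the time, the measured TCP pose, the force, the opening and the grip force at its end, in the units of the state.
- ctrl.get_state(): the state, without advancing time (a new reading comes with each control period).
- ctrl.get_image(name): name is "scene" or "top" or "wrist"; returns (picture, depth): 400x640x3 uint8, blue, green, red; 400x640 float32, m along the optical axis (not along the pixel's ray), 0 where there is no reading.
- ctrl.camera_info(name): a dict with "intrinsics" (3x3 intrinsics, pixels), "D" ([k1, k2, p1, p2, k3] as OpenCV has them; the pictures are not rectified), "R" (3x3) and "t" (3): a world point X has camera coordinates R X + t. Camera axes: x right, y down, z forward; pixel columns grow to the right and rows downward; lengths in m; the calibration is good to about 2 mm. A picture is of the moment at which its call begins: read the wrist's pose just before it. camera_info takes no time and is no camera call; for the wrist camera it gives the pose at the moment of the call.
- ctrl.close_job(): hands the job in; it is judged then, once.
The state is a dict: "time": time; "joint_positions": joint angles; "qd": joint speeds; "joint_torque": joint torques, N m; "position": TCP position; "tool_rot": TCP orientation; "ft_force": force on the tool from outside, world axes, zero at the start; "torque": the same for the moment, N m; "grip_width": opening from 0.0 (shut) to 1.0 (fully open); "grip_force": force on a finger pad.
Only numpy, scipy, OpenCV 4.12 (cv2) and the standard library are available. Lean on these libraries where they do the work, as an engineer would, in place of code of your own. Each camera call takes 0.05 s, during which the arm holds its last target. There are 200 camera calls.

### The job

A mounted specimen has been left on top of the imaging chamber's closed cover: first stand it upright, fully down in the empty recess of the specimen rack, and let go of it. Then lift the sprung cover by its bar handle until the cover lines up with the set pointer arm at its side, and finish while still gripping the handle and holding the cover still at that angle (it springs shut if released). Leave the pointer, the eyepiece and the bottle as they are.

Things in the scene. Friction and masses are not known exactly. Their poses are not given: they have to be found in the camera images.
- chamber: Imaging chamber, a white open-topped instrument housing fixed to the bench, 240 (x) x 220 (y) x 110 mm high, closed by a grey cover. Origin: centre of its underside; its front, with the controls, faces its own -x (towards the robot), z up. A black bar quadrant stands upright beside it, 134 mm to its +y, reaching 250 mm above the bench.
- cover (a joint): Angle of the chamber's cover, rad: 0 shut (level), grows as its front edge rises, stop at 1.3. Hinged along its far (+x) edge, parallel to the chamber's y. A spring pulls it shut: hinge moment 0.8 N m when shut plus 1.0 N m per rad; with the weight about 6 N at the handle when shut, about 9 N at 0.7 rad.
- cover_hinge (a point): Middle of the cover's hinge axis: at x = +100, y = 0, z = 116 mm in the chamber's frame, in the cover's mid-plane. Its x axis lies in the cover and points from the front edge to the hinge, its y axis is the hinge axis (the cover opens by a positive turn about it), z is the cover's upward normal.
- cover_corner (a point): Front +y corner of the cover, a grey plate 205 x 216 x 12 mm (0.4 kg with its handle, +-20%), its top 122 mm above the bench when shut. The point lies at mid-thickness, 205 mm from the hinge axis; turns with the cover, axes as cover_hinge.
- handle_mid (a point): Steel bar handle (its bar is named cover_c1) standing on the cover near its front edge: round bar 12 mm in diameter, 90 mm long along the hinge direction, on two 10 mm posts at its ends. Point: middle of the bar, 38 mm above the cover's top, 195 mm in front of the hinge axis and 44 mm above it when shut; turns with the cover. Bar free to turn between the finger pads.
- pointer (a joint): Angle to which the pointer arm is set, rad, on the same axis and scale as the cover's angle (0 = level). The cover lines up with the pointer when both angles are equal. Set between 0.35 and 0.75; it stays by friction (0.6 N m) and is not to be touched.
- pointer_tip (a point): Tip of the pointer, a slim aluminium arm 198 mm long and 8 mm high that turns about the hinge axis 122 mm to the chamber's +y, just outside the cover's edge and inside the quadrant. Its x axis runs from the tip to the hinge axis, its y is the hinge axis.
- specimen: Mounted metal specimen: black cylinder 30 mm in diameter, 25 mm high, small steel inset in its top face, 50 g (+-30%), loose, standing on the cover. Origin: centre of its underside, z up.
- rack: Aluminium specimen rack, block 180 (x) x 70 (y) x 18 mm fixed to the bench, with a row of three places 55 mm apart along its x. Two hold the same kind of specimen (fixed, tops 37 mm above the bench); the place at the +x end is an empty round recess. Stands left or right of the chamber. Origin: centre of its underside.
- recess (a point): Centre of the floor of the rack's empty recess: 35 mm in diameter, 6 mm deep, floor 12 mm above the bench; at x = +55 mm in the rack's frame.
- power_supply: White power supply box fixed to the bench, 120 x 140 x 87 mm high, on the side of the chamber where the rack is not. Origin: centre of its underside.
- eyepiece: Spare microscope eyepiece, black, loose, standing in front of the chamber: up to 36 mm in diameter, 56 mm high. Origin: centre of its underside. Bystander.
- suspension: White bottle with a grey cap, loose, standing at the far right of the chamber (-y): 54 mm in diameter, 130 mm high. Origin: centre of its underside. Bystander.
Not all that is in view belongs to the job. Leave any turquoise or yellow look-alike of the specimen alone.

How it is judged:
By the outcome, as a careful person would: the job done as asked, in the order asked, and still so for the second after the job is handed in, while the arm keeps its last pose, push and grip.
It also fails if it takes over 64 s, if anything falls off the work surface, if the arm or the gripper's body presses on something with over 40 N, if the wrist force passes 120 N, or if a joint passes its speed limit or range.

## Working session

There is one attempt and no reset: what is moved stays moved. The work goes in short steps, Python scripts to look and compute and a shell command to move; the robot and the scene stay as the last step left them, time stands still between calls to the robot, and variables do not carry over. Pictures are saved under pics/ and viewed, at most 10 in all, crops included, and the job is handed in when it is done.

```bash
mkdir -p pics; cat > h.py <<'E'
import numpy as np, cv2
from bench import ctrl
from scipy.spatial.transform import Rotation as Rn
def grab(name,fn=None):
    ci=ctrl.camera_info(name); im,d=ctrl.get_image(name)
    if fn: cv2.imwrite('pics/'+fn,im)
    np.savez('pics/'+name+'.npz',im=im,d=d,K=ci['intrinsics'],D=ci['D'],R=ci['R'],t=ci['t'])
    return im,d
def load(name):
    z=np.load('pics/'+name+'.npz'); return {k:z[k] for k in z}
def ray(c,uv):
    p=cv2.undistortPoints(np.array(uv,float).reshape(-1,1,2),c['K'],c['D']).reshape(-1,2)
    return np.c_[p,np.ones(len(p))]
def plane(c,uv,z):
    r=ray(c,uv)@c['R']; o=-c['R'].T@c['t']
    return o+r*((z-o[2])/r[:,2])[:,None]
def bydepth(c,uv):
    uv=np.array(uv,float).reshape(-1,2); r=ray(c,uv)
    d=c['d'][uv[:,1].round().astype(int),uv[:,0].round().astype(int)]
    return (r*d[:,None]-c['t'])@c['R']
def proj(c,X):
    return cv2.projectPoints(np.array(X,float).reshape(-1,1,3),cv2.Rodrigues(c['R'])[0],c['t'],c['K'],c['D'])[0].reshape(-1,2)
E
python3 - <<'E'
from h import *
np.set_printoptions(precision=3,suppress=True)
s=ctrl.get_state(); print(s)
for n in('scene','top'):
    grab(n,n+'0.png'); c=load(n); print(n,-c['R'].T@c['t'],c['R'][2])
E
```

```text
{'time': 0.0, 'joint_positions': array([ 1.324,  0.322, -0.07 ,  1.452,  0.023,  1.371, -0.057]), 'qd': array([-0.   ,  0.001, -0.002, -0.002, -0.   , -0.002,  0.001]), 'joint_torque': array([ -0.   , -49.129,  -0.404, -31.253,  -0.064,   0.044,   0.   ]), 'position': array([ 0.167, -0.627,  0.221]), 'tool_rot': array([-3.113, -0.408,  0.   ]), 'ft_force': array([0.234, 0.824, 0.044]), 'torque': array([-0.061,  0.006, -0.019]), 'grip_force': 0.0, 'grip_width': 0.9984500765734459}
scene [ 1.095 -0.197  0.955] [-0.531  0.198 -0.823]
top [ 0.448 -0.005  0.948] [ 0.116 -0.006 -0.993]
```

View pics/scene0.png

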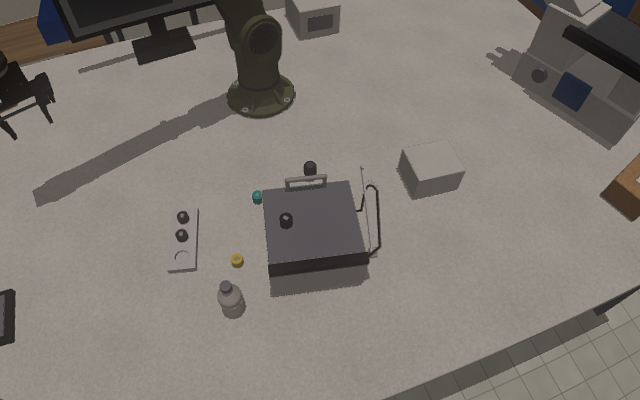

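View pics/top0.png

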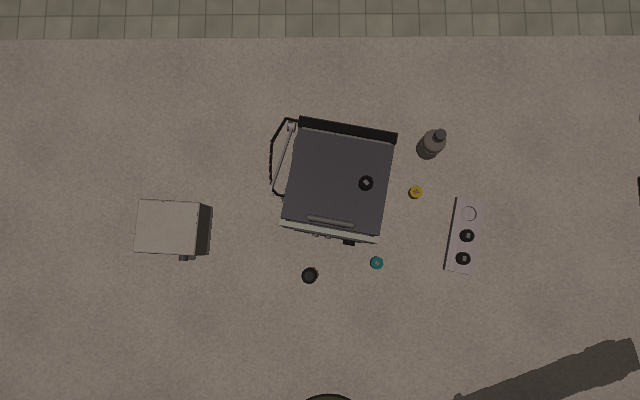

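Top view: the grey cover spans about (282–395, 128–235), with the handle at (330,221) and the pointer at (285,160). The rack is at (462,235), with its empty recess at (469,213).

Candidates for the specimen:
- Black cylinder on the cover at (366,183).
- Two black ones in the rack at (467,236) and (463,258).
- Black eyepiece at (310,275).
- Turquoise look-alike at (377,263).
- Yellow look-alike at (416,192).

Only (366,183) is black and stands on the cover, so I'll confirm it in an enlarged crop.

```bash
python3 - <<'E'
from h import *
np.set_printoptions(precision=4,suppress=True)
c=load('top'); im=c['im']
crop=im[105:285,260:490]; cv2.imwrite('pics/crop1.png',cv2.resize(crop,None,fx=3.4,fy=3.3,interpolation=cv2.INTER_CUBIC))
g=cv2.cvtColor(im,cv2.COLOR_BGR2GRAY)
for thr in(35,):
  m=(g<thr).astype(np.uint8)
  for k in cv2.findContours(m,0,2)[0]:
    a=cv2.contourArea(k)
    if a>40: (x,y),r=cv2.minEnclosingCircle(k); print('blk',a,x,y,r, bydepth(c,[[x,y]])[0])
# cover contour by depth
ys,xs=np.mgrid[100:300,250:500]; P=bydepth(c,np.c_[xs.ravel(),ys.ravel()]).reshape(200,250,3)
np.save('pics/P.npy',P)
def reg(lo,hi,x0,x1,y0,y1):
  m=np.zeros(g.shape,np.uint8); m[100:300,250:500]=((P[...,2]>lo)&(P[...,2]<hi)); m[:, :x0]=0;m[:,x1:]=0;m[:y0]=0;m[y1:]=0
  k=max(cv2.findContours(m,0,2)[0],key=cv2.contourArea); return k
k=reg(.112,.132,250,420,100,260); b=cv2.boxPoints(cv2.minAreaRect(k)); Q=plane(c,b,.122); print('cover',b,Q,Q.mean(0))
k=reg(.140,.156,345,390,165,205); (x,y),r=cv2.minEnclosingCircle(k); print('spec',x,y,r,plane(c,[[x,y]],.147),np.median(P[75:90,108:124,2]))
k=reg(.150,.175,290,370,205,240); b=cv2.boxPoints(cv2.minAreaRect(k)); print('handle',b,plane(c,b,.166),plane(c,b,.166).mean(0))
k=reg(.010,.026,440,495,190,290); b=cv2.boxPoints(cv2.minAreaRect(k)); print('rack',b,plane(c,b,.018),plane(c,b,.018).mean(0))
print('recess',plane(c,[[469,213]],.018))
E
```

```text
blk 63.0 327.5 399.0 21.500099182128906 [ 0.1037 -0.0021  0.013 ]
blk 166.0 309.0 275.0 8.062357902526855 [0.3895 0.0372 0.0573]
blk 116.5 462.3387145996094 257.9193420410156 6.978771686553955 [ 0.4236 -0.3218  0.0376]
blk 46.5 348.739990234375 241.55999755859375 6.285107612609863 [ 0.4643 -0.0543  0.0636]
blk 118.0 466.3461608886719 235.5 6.820919513702393 [ 0.476  -0.3343  0.0369]
blk 156.5 365.0630187988281 182.5167999267578 7.762470245361328 [ 0.586  -0.086   0.1489]
blk 1000.0 333.0 152.5 66.62029266357422 [ 0.6575 -0.0197  0.1245]
cover [[271.1166 217.1236]
 [289.0554 113.0785]
 [397.7552 131.8199]
 [379.8164 235.8649]] [[ 0.5173  0.1149  0.122 ]
 [ 0.7486  0.0767  0.122 ]
 [ 0.7035 -0.1635  0.122 ]
 [ 0.4747 -0.1178  0.122 ]] [ 0.611  -0.0224  0.122 ]
spec 365.68182373046875 181.9545440673828 7.078466415405273 [[ 0.5876 -0.0875  0.147 ]] 0.14619765083064357
handle [[305.44  219.08 ]
 [306.48  213.36 ]
 [354.704 222.128]
 [353.664 227.848]] [[ 0.5089  0.0387  0.166 ]
 [ 0.5206  0.0366  0.166 ]
 [ 0.5017 -0.0614  0.166 ]
 [ 0.4901 -0.0591  0.166 ]] [ 0.5053 -0.0113  0.166 ]
rack [[442.9061 269.8658]
 [455.9229 196.104 ]
 [486.1007 201.4295]
 [473.0839 275.1913]] [[ 0.3954 -0.2807  0.018 ]
 [ 0.5728 -0.3206  0.018 ]
 [ 0.5589 -0.3938  0.018 ]
 [ 0.382  -0.3523  0.018 ]] [ 0.4773 -0.3368  0.018 ]
recess [[ 0.531  -0.3504  0.018 ]]
```

View pics/crop1.png

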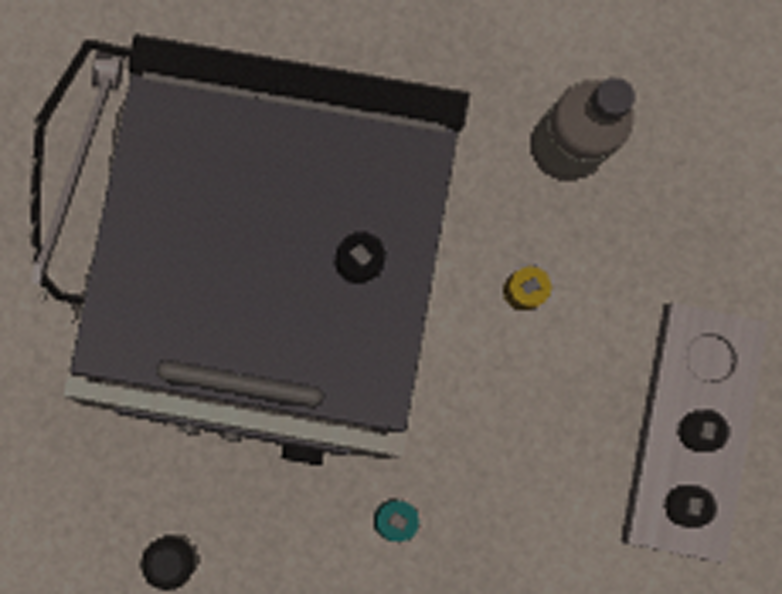

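The crop confirms it: the black cylinder with a steel inset at (366,183) stands on the cover. The eyepiece (310,275) stands on the bench and the rack's two are seated. Next I'll measure the pointer angle and plan the approach.

```bash
python3 - <<'E'
from h import *
np.set_printoptions(precision=4,suppress=True)
yaw=-0.188; ex=np.array([np.cos(yaw),np.sin(yaw),0]); ey=np.array([-ex[1],ex[0],0])
H=np.array([.5053,-.0113,.160])+.195*ex; H[2]=.116
print('H',H)
O=H+.122*ey
for n,roi in(('top',(268,300,118,198)),('scene',(355,385,160,260))):
    c=load(n); x0,x1,y0,y1=roi
    im=c['im'][y0:y1,x0:x1]; cv2.imwrite(f'pics/p_{n}.png',cv2.resize(im,None,fx=6,fy=6,interpolation=cv2.INTER_CUBIC))
    ys,xs=np.mgrid[y0:y1,x0:x1]; uv=np.c_[xs.ravel(),ys.ravel()]
    P=bydepth(c,uv)-O; l=np.c_[P@ex,P@ey,P[:,2]]
    m=(abs(l[:,1])<.009)&(l[:,2]>.02)&(l[:,0]<-.02)&(np.hypot(l[:,0],l[:,2])<.22)
    q=l[m]; print(n,m.sum())
    if m.sum()>5:
        a=np.arctan2(q[:,2],-q[:,0]); print('ang med',np.median(a),a.std(),'len',np.hypot(q[:,0],q[:,2]).max(),'y',np.median(q[:,1]))
        i=np.argsort(-np.hypot(q[:,0],q[:,2]))[:8]; print(uv[m][i].tolist(),q[i])
a=cv2.resize(cv2.imread('pics/p_top.png'),None,fx=1,fy=1);b=cv2.imread('pics/p_scene.png')
h=600;o=np.zeros((h,400,3),np.uint8);o[:a.shape[0],:a.shape[1]]=a[:h];o[:min(h,b.shape[0]),200:200+b.shape[1]]=b[:h];cv2.imwrite('pics/pp.png',o)
s=ctrl.get_state(); R=Rn.from_rotvec(s['tool_rot']).as_matrix(); print(R)
print('to spec above', R.T@(np.array([.5876,-.0875,.23])-s['position']), 'tool y az',np.degrees(np.arctan2(R[1,1],R[0,1])))
E
```

```text
H [ 0.6969 -0.0477  0.116 ]
top 229
ang med 0.6356237827819725 0.15917570075794824 len 0.19783044935233107 y -0.0011931068813289425
[[269, 190], [271, 190], [270, 190], [269, 189], [270, 188], [270, 189], [271, 188], [269, 188]] [[-0.1629  0.0013  0.1122]
 [-0.1623 -0.0024  0.1123]
 [-0.1625 -0.0005  0.1118]
 [-0.1611  0.0016  0.1125]
 [-0.159  -0.0001  0.1137]
 [-0.1606  0.      0.1111]
 [-0.1587 -0.0019  0.1136]
 [-0.1591  0.0021  0.1119]]
scene 213
ang med 0.6075849538425988 0.031792979038520706 len 0.19815214159619376 y 9.806155006716573e-05
[[362, 164], [361, 165], [362, 165], [361, 166], [363, 166], [362, 166], [361, 167], [362, 167]] [[-0.1656  0.0027  0.1088]
 [-0.164   0.0002  0.1077]
 [-0.1614  0.0017  0.1105]
 [-0.159  -0.0011  0.1104]
 [-0.1598  0.0038  0.1086]
 [-0.1569  0.0004  0.1127]
 [-0.1571 -0.0014  0.1092]
 [-0.1567  0.0007  0.1093]]
[[ 0.9662  0.2579 -0.0005]
 [ 0.2579 -0.9662  0.0017]
 [-0.0001 -0.0017 -1.    ]]
to spec above [ 0.5452 -0.4134 -0.0078] tool y az -75.05444778987159
```

View pics/pp.png

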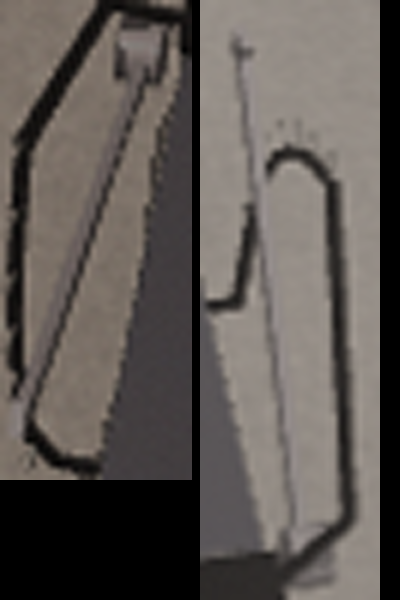

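The pointer is at roughly 0.60 rad: the tip shows at (270,189) in top and (362,165) in scene, and its 0.198 m length fits. I'll refine that later. Moving over the specimen now.

```bash
python3 -m handwheel '[[0.07,0.0454,-0.0345,0,0,0,0],[0.07,0.0454,-0.0345,0,0,0,0],[0.07,0.0454,-0.0345,0,0,0,0],[0.07,0.0454,-0.0345,0,0,0,0],[0.07,0.0454,-0.0345,0,0,0,0],[0.07,0.0454,-0.0345,0,0,0,0],[0.07,0.0454,-0.0345,0,0,0,0],[0.07,0.0454,-0.0345,0,0,0,0],[0.07,0.0454,-0.0345,0,0,0,0],[0.07,0.0454,-0.0345,0,0,0,0],[0.07,0.0454,-0.0345,0,0,0,0],[0.07,0.0454,-0.0345,0,0,0,0]]' 25
python3 -m handwheel '[[0.07,0,0,0,0,0,8.7],[0.07,0,0,0,0,0,8.7],[0.07,0,0,0,0,0,8.7],[0.07,0,0,0,0,0,0],[0.07,0,0,0,0,0,0]]'
python3 - <<'E'
from h import *
np.set_printoptions(precision=4,suppress=True)
s=ctrl.get_state(); R=Rn.from_rotvec(s['tool_rot']).as_matrix(); print(s['position'],R,s['ft_force'])
grab('wrist','w1.png'); c=load('wrist'); print(proj(c,[[.5876,-.0875,.147],[.5053,-.0113,.166]]), -c['R'].T@c['t'])
print('move',R.T@(np.array([.5876,-.0875,.131])-s['position']))
E
```

```text
time: 1.6
position: [0.5879, -0.0863, 0.2222]
tool_rot: [3.115, 0.408, -0.001]
ft_force: [0.9, -1.0, 0.6]
grip_width: 0.806
grip_force: 0.0
time: 2.22
position: [0.587, -0.0875, 0.2223]
tool_rot: [3.127, -0.301, -0.001]
ft_force: [0.2, -0.9, -0.5]
grip_width: 0.806
grip_force: 0.0
[ 0.587  -0.0875  0.2223] [[ 0.9816 -0.191  -0.0004]
 [-0.191  -0.9816  0.    ]
 [-0.0004  0.0001 -1.    ]] [ 0.207  -0.9134 -0.4555]
[[322.6962 213.3226]
 [251.9698 329.0097]] [ 0.6686 -0.1033  0.3831]
move [ 0.0006 -0.0001  0.0913]
```

View pics/w1.png

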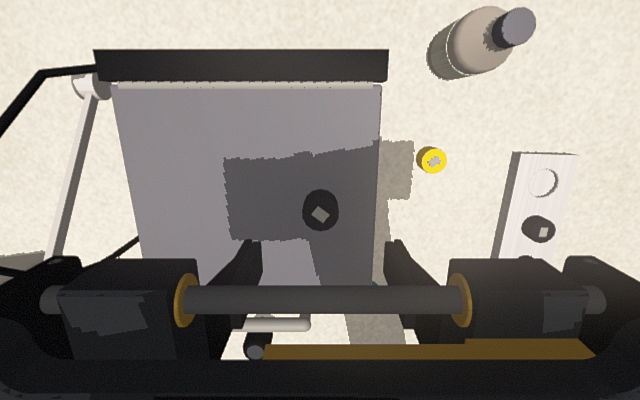

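The wrist view shows the specimen at (320,210) between the fingers (predicted at 323,213), the rack recess at (543,182) and the pointer at (75,160). I'll refine the specimen and recess positions from it.

```bash
python3 - <<'E'
from h import *
np.set_printoptions(precision=4,suppress=True)
c=load('wrist'); g=cv2.cvtColor(c['im'],cv2.COLOR_BGR2GRAY)
ys,xs=np.mgrid[170:250,280:360]; P=bydepth(c,np.c_[xs.ravel(),ys.ravel()])
t=P[(P[:,2]>.142)&(P[:,2]<.153)]; (x,y),r=cv2.minEnclosingCircle((t[:,:2]*1000).astype(np.float32)); print('spec depth',x,y,r,np.median(t[:,2]))
ys,xs=np.mgrid[140:300,490:600]; uv=np.c_[xs.ravel(),ys.ravel()]; P=bydepth(c,uv)
t=(P[:,2]>.033)&(P[:,2]<.042); (x,y),r=cv2.minEnclosingCircle((P[t][:,:2]*1000).astype(np.float32)); print('rack2',x,y,r)
t=(P[:,2]>.014)&(P[:,2]<.022); print('rack top z',np.median(P[t][:,2]))
m=np.zeros(g.shape,np.uint8); m[uv[t][:,1],uv[t][:,0]]=1
k=(P[:,2]>.009)&(P[:,2]<.0145)&(P[:,0]>.5); q=P[k]; print('floor',k.sum(),q.mean(0))
e=cv2.Canny(g,40,100); yy,xx=np.nonzero(e[163:202,522:565]); pts=np.c_[xx+522,yy+163]; W=plane(c,pts,.018)[:,:2]
d=np.hypot(*(W-[.531,-.3495]).T); W=W[(d>.014)&(d<.021)]
A=np.c_[2*W,np.ones(len(W))]; s=np.linalg.lstsq(A,(W**2).sum(1),rcond=None)[0]; print('recess circ',s[:2],np.sqrt(s[2]+s[0]**2+s[1]**2),len(W))
E
```

```text
spec depth 587.3131713867188 -85.22261047363281 14.928328514099121 0.14554652104691865
rack2 475.7541809082031 -334.01324462890625 16.07172203063965
rack top z 0.016603401275273197
floor 811 [ 0.5316 -0.3426  0.0111]
recess circ [ 0.5308 -0.3461] 0.01713987045677151 75
```

```bash
python3 -m handwheel '[[0.06,0,-0.001,0.03,0,0,0],[0.06,0,0,0.03,0,0,0],[0.06,0,0,0.02,0,0,0],[0.06,0,0,0.011,0,0,0],[0.06,0,0,0,0,0,0],[0.06,0,0,0,0,0,0]]' 25
python3 -m handwheel '[[0.02,0,0,0,0,0,0],[0.02,0,0,0,0,0,0],[0.02,0,0,0,0,0,0],[0.02,0,0,0,0,0,0],[0.02,0,0,0,0,0,0],[0.02,0,0,0,0,0,0]]'
```

```text
time: 3.02
position: [0.5882, -0.0866, 0.1326]
tool_rot: [3.127, -0.305, 0.003]
ft_force: [0.5, 0.1, 0.1]
grip_width: 0.692
grip_force: 0.0
time: 3.78
position: [0.5874, -0.0866, 0.1316]
tool_rot: [3.127, -0.305, 0.0]
ft_force: [-0.2, 0.9, 1.2]
grip_width: 0.337
grip_force: 25.0
```

```bash
python3 -m handwheel '[[0.02,0,0,-0.02,0,0,0],[0.02,0,0,-0.035,0,0,0],[0.02,0,0,-0.035,0,0,0],[0.02,-0.001,0.04,0,0,0,0],[0.02,-0.001,0.05,0,0,0,0],[0.02,-0.001,0.05,0,0,0,0],[0.02,-0.001,0.05,0,0,0,0],[0.02,-0.001,0.05,0,0,0,0],[0.02,-0.001,0.027,0,0,0,0],[0.02,0,0,0.05,0,0,0],[0.02,0,0,0.05,0,0,0],[0.02,0,0,0,0,0,0]]'
python3 -m handwheel '[[0.02,0,0,0,0,0,0],[0.02,0,0,0,0,0,0]]'
python3 - <<'E'
from h import *
np.set_printoptions(precision=4,suppress=True)
s=ctrl.get_state(); R=Rn.from_rotvec(s['tool_rot']).as_matrix(); print(s['position'],s['ft_force'],s['grip_width'],s['grip_force'])
grab('wrist','w2.png'); c=load('wrist')
im=c['im'].copy(); 
for u,v in proj(c,[[.5308,-.3475,.018]]): print(u,v)
cv2.imwrite('pics/w2c.png',cv2.resize(im[100:340,180:460],None,fx=2.5,fy=2.5))
E
```

```text
time: 5.28
position: [0.5272, -0.3461, 0.1184]
tool_rot: [-3.123, 0.305, 0.011]
ft_force: [0.4, 0.3, -0.3]
grip_width: 0.337
grip_force: 25.0
time: 5.52
position: [0.5317, -0.3482, 0.1248]
tool_rot: [3.124, -0.305, 0.007]
ft_force: [0.6, -0.7, -0.3]
grip_width: 0.338
grip_force: 25.0
[ 0.5317 -0.3482  0.1248] [ 0.5846 -0.7238 -0.2844] 0.3380070903689085 25.000072717666626
321.9932344640947 203.91988356144094
```

View pics/w2c.png

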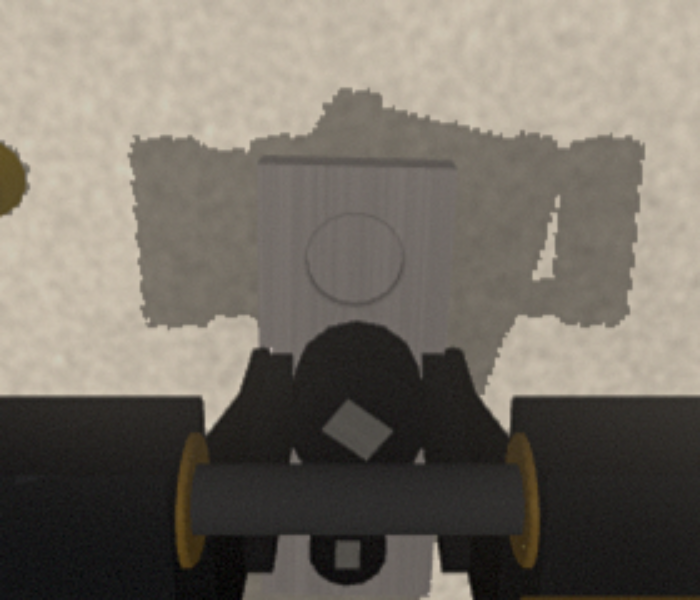

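The picture shows the recess circle centred at (322,203), predicted (322,204), and the held specimen upright at about (323,270). I'll check the specimen's centre in the same view.

```bash
python3 - <<'E'
from h import *
np.set_printoptions(precision=4,suppress=True)
s=ctrl.get_state(); p=s['position']; R=Rn.from_rotvec(s['tool_rot']).as_matrix()
c=load('wrist'); g=cv2.cvtColor(c['im'],cv2.COLOR_BGR2GRAY)
m=np.zeros(g.shape,np.uint8); m[200:285,297:350]=1
ys,xs=np.nonzero(m); P=bydepth(c,np.c_[xs,ys]); k=(P[:,2]>.131)&(P[:,2]<.148)
t=P[k]; (x,y),r=cv2.minEnclosingCircle((t[:,:2]*1000).astype(np.float32)); print('spec',x,y,r,np.median(t[:,2]),len(t))
u=ys[k].min(); w=xs[k&(ys<u+2)]; print('far edge px',w.mean(),u, plane(c,[[w.mean(),u]],p[2]+.0155), 'exp',p+.015*R[:,0])
e=cv2.Canny(g,25,70); yy,xx=np.nonzero(e[180:224,298:346]); W=plane(c,np.c_[xx+298,yy+180],.018)[:,:2]
d=np.hypot(*(W-[.5308,-.3475]).T); W=W[(d>.015)&(d<.020)]
A=np.c_[2*W,np.ones(len(W))]; q=np.linalg.lstsq(A,(W**2).sum(1),rcond=None)[0]; print('recess',q[:2],np.sqrt(q[2]+q[0]**2+q[1]**2),len(W))
print('pos',p,'delta tool',R.T@(np.r_[q[:2],.0215]-p))
E
```

```text
spec 531.3485717773438 -349.1295166015625 15.820630073547363 0.1387376763976964 2081
far edge px 323.3636363636364 239 [[ 0.5495 -0.3519  0.1399]] exp [ 0.5461 -0.3511  0.1245]
recess [ 0.5313 -0.3472] 0.017321592403858905 244
pos [ 0.5314 -0.3482  0.1244] delta tool [-0.0007 -0.0011  0.1029]
```

```bash
python3 -m handwheel '[[0.02,-0.001,-0.001,0.03,0,0,0],[0.02,0,0,0.03,0,0,0],[0.02,0,0,0.02,0,0,0],[0.02,0,0,0.009,0,0,0],[0.02,0,0,0,0,0,0],[0.02,0,0,0,0,0,0]]'
python3 -m handwheel '[[0.02,0,0,0.002,0,0,0],[0.02,0,0,0.002,0,0,0],[0.02,0,0,0,0,0,0]]'
python3 -m handwheel '[[0.02,0,0,0.002,0,0,0],[0.02,0,0,0.002,0,0,0],[0.02,0,0,0,0,0,0]]'
```

```text
time: 6.32
position: [0.5299, -0.3467, 0.0338]
tool_rot: [3.126, -0.305, 0.003]
ft_force: [-1.1, 0.2, 0.1]
grip_width: 0.337
grip_force: 25.0
time: 6.7
position: [0.5289, -0.3462, 0.0284]
tool_rot: [3.127, -0.305, -0.0]
ft_force: [0.0, -0.6, -0.4]
grip_width: 0.339
grip_force: 25.0
time: 7.08
position: [0.5289, -0.3461, 0.0243]
tool_rot: [-3.127, 0.305, 0.001]
ft_force: [0.2, 0.6, -1.0]
grip_width: 0.339
grip_force: 25.0
```

```bash
python3 -m handwheel '[[0.02,0.001,0,0.001,0,0,0],[0.02,0,0,0.001,0,0,0],[0.02,0,0,0,0,0,0]]'
python3 -m handwheel '[[0.02,0,0,0.0005,0,0,0],[0.02,0,0,0.0005,0,0,0],[0.02,0,0,0,0,0,0]]'
```

```text
time: 7.45
position: [0.53, -0.3464, 0.0224]
tool_rot: [-3.127, 0.305, 0.0]
ft_force: [0.3, 0.4, -0.7]
grip_width: 0.334
grip_force: 25.0
time: 7.82
position: [0.5301, -0.3465, 0.0218]
tool_rot: [3.126, -0.305, 0.0]
ft_force: [-0.7, 0.5, 0.8]
grip_width: 0.333
grip_force: 25.0
```

Position and height are right: there was no rim contact below 0.0275, and the floor is expected at about 0.0215. Releasing and backing off.

```bash
python3 -m handwheel '[[0.045,0,0,0,0,0,0],[0.045,0,0,0,0,0,0],[0.06,0,0,0,0,0,0],[0.06,0,0,0,0,0,0],[0.06,0,0,-0.02,0,0,0],[0.06,0,0,-0.05,0,0,0],[0.06,0,0,-0.06,0,0,0],[0.06,0,0,-0.06,0,0,0],[0.06,0,0,-0.03,0,0,0],[0.06,0,0,0,0,0,0]]'
python3 - <<'E'
from h import *
np.set_printoptions(precision=4,suppress=True)
s=ctrl.get_state(); p=s['position']; R=Rn.from_rotvec(s['tool_rot']).as_matrix(); print(p)
grab('wrist','w3.png'); grab('top')
c=load('wrist'); ys,xs=np.mgrid[100:399,150:500]; P=bydepth(c,np.c_[xs.ravel(),ys.ravel()])
d=np.hypot(*(P[:,:2]-[.5313,-.3472]).T); t=P[(d<.025)&(P[:,2]>.028)&(P[:,2]<.06)]
print(len(t),np.median(t[:,2]),np.percentile(t[:,2],[5,95]),cv2.minEnclosingCircle((t[t[:,2]>.033][:,:2]*1000).astype(np.float32)))
A=np.c_[t[:,:2]-t[:,:2].mean(0),np.ones(len(t))]; print('plane',np.linalg.lstsq(A,t[:,2],rcond=None)[0])
d=np.hypot(*(P[:,:2]-[.4765,-.334]).T); t=P[(d<.02)&(P[:,2]>.03)&(P[:,2]<.06)]; print('neighbour',len(t),np.median(t[:,2]) if len(t) else 0)
c=load('top'); ys,xs=np.mgrid[200:270,450:490]; P=bydepth(c,np.c_[xs.ravel(),ys.ravel()])
for q in([.531,-.349],[.4765,-.335],[.4236,-.3218]):
  t=P[np.hypot(*(P[:,:2]-q).T)<.011]; print('top',len(t),np.median(t[:,2]))
tgt=np.array([.5053,-.0113,.25]); print('to handle',R.T@(tgt-p))
im=load('wrist')['im']; cv2.imwrite('pics/w3c.png',im)
E
```

```text
time: 9.07
position: [0.5318, -0.3471, 0.2467]
tool_rot: [3.123, -0.305, 0.011]
ft_force: [-0.5, 0.7, -0.2]
grip_width: 0.692
grip_force: 0.0
[ 0.5318 -0.3471  0.2467]
471 0.035667529973827244 [0.0337 0.037 ] ((529.96533203125, -345.8562316894531), 14.816357612609863)
plane [-0.0479  0.0071  0.0355]
neighbour 423 0.03571470363006492
top 66 0.038024895242354445
top 70 0.03776477285027863
top 75 0.037573563129961594
to handle [-0.0909 -0.3243 -0.005 ]
```

View pics/w3c.png

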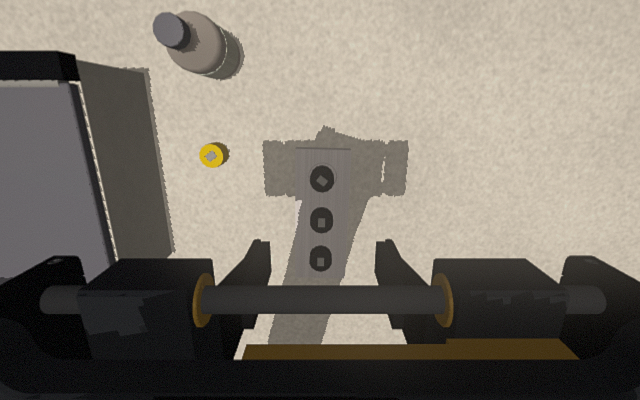

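The specimen sits upright at (321,180) in line with its neighbours, and its top is at the same height as theirs (0.0357 vs 0.0357 wrist, 0.0380 vs 0.0378 top), so it is fully seated. On to the handle.

```bash
python3 -m handwheel '[[0.05,-0.015,-0.054,0,0,0,0],[0.05,-0.015,-0.054,0,0,0,0],[0.05,-0.015,-0.054,0,0,0,0],[0.05,-0.015,-0.054,0,0,0,0],[0.05,-0.015,-0.054,0,0,0,0],[0.05,-0.015,-0.054,0,0,0,0],[0.05,0,0,0,0,0,0]]' 50
python3 - <<'E'
from h import *
np.set_printoptions(precision=4,suppress=True)
s=ctrl.get_state(); print(s['position'],s['joint_positions'])
E
```

```text
time: 10.05
position: [0.503, -0.0053, 0.2405]
tool_rot: [-3.127, 0.291, 0.003]
ft_force: [0.4, -0.7, 0.7]
grip_width: 0.575
grip_force: 0.0
[ 0.503  -0.0053  0.2405] [ 0.5633  0.0268 -0.61    1.7604  0.0142  1.3612 -1.8057]
```

```bash
python3 -m handwheel '[[0.05,0,0,-0.01,0,0,-10],[0.05,0,0,0,0,0,-10],[0.05,0,0,0,0,0,-10],[0.05,0,0,0,0,0,-10],[0.05,0,0,0,0,0,-10],[0.05,0,0,0,0,0,-10],[0.05,0,0,0,0,0,-10],[0.05,0,0,0,0,0,-10],[0.05,0,0,0,0,0,-10],[0.05,0,0,0,0,0,0],[0.05,0,0,0,0,0,0]]'
python3 - <<'E'
from h import *
np.set_printoptions(precision=4,suppress=True)
s=ctrl.get_state(); p=s['position']; R=Rn.from_rotvec(s['tool_rot']).as_matrix(); print(p,s['joint_positions'])
grab('wrist','w4.png'); c=load('wrist')
ys,xs=np.mgrid[0:400,0:640]; P=bydepth(c,np.c_[xs.ravel(),ys.ravel()])
m=(np.hypot(*(P[:,:2]-[.5053,-.0113]).T)<.06)&(P[:,2]>.155)&(P[:,2]<.175); t=P[m]; print(len(t),t.mean(0),t.min(0),t.max(0))
ey=np.array([.187,.982,0]); e=t@ey; ex=np.array([.982,-.187,0])
print('bar x (chamber dir) med',np.median(t@ex),'pred',np.array([.5053,-.0113,0])@ex,'y range',e.min(),e.max(),'pred mid',np.array([.5053,-.0113,0])@ey)
print('slope',np.polyfit(e,t@ex,1))
print(R,'delta',R.T@(np.array([.5053,-.0113,.141])-p))
E
```

```text
time: 11.42
position: [0.5041, -0.0117, 0.2508]
tool_rot: [-2.43, -1.99, 0.002]
ft_force: [-1.2, 0.3, -0.4]
grip_width: 0.576
grip_force: 0.0
[ 0.5041 -0.0117  0.2508] [ 0.5889  0.0243 -0.623   1.7423  0.0143  1.381  -0.2351]
1605 [ 0.5051 -0.0052  0.163 ] [ 0.4899 -0.0581  0.1572] [0.5189 0.0412 0.1663]
bar x (chamber dir) med 0.49704095887457234 pred 0.4983176999999999 y range 0.03532541867914945 0.13645080848878213 pred mid 0.0833945
slope [0.006  0.4965]
[[ 0.1971  0.9804 -0.0014]
 [ 0.9804 -0.1971  0.0001]
 [-0.0002 -0.0013 -1.    ]] delta [0.0007 0.0013 0.1098]
```

```bash
python3 -m handwheel '[[0.05,0,0.001,0.03,0,0,0],[0.05,0,0,0.04,0,0,0],[0.05,0,0,0.03,0,0,0],[0.05,0,0,0.01,0,0,0],[0.05,0,0,0,0,0,0],[0.0,0,0,0,0,0,0],[0.0,0,0,0,0,0,0],[0.0,0,0,0,0,0,0],[0.0,0,0,0,0,0,0],[0,0,0,0,0,0,0]]' 50
python3 - <<'E'
from h import *
np.set_printoptions(precision=4,suppress=True)
s=ctrl.get_state(); p=s['position'];R=Rn.from_rotvec(s['tool_rot']).as_matrix(); print(p,s['grip_width']*87,s['ft_force'],s['torque'])
g=p-.019*R[:,2]; ex=np.array([.982,-.187,0]); print('grasp',g)
# arc: handle from hinge
r0=np.array([-.195,.044])
def pos(a): return np.array([r0[0]*np.cos(a)+r0[1]*np.sin(a), r0[1]*np.cos(a)-r0[0]*np.sin(a)])
for a in np.arange(0,.66,.05): 
    d=pos(a+.05)-pos(a); print(round(a+.05,2),'tool y',d[0].round(4),'tool z',-d[1].round(4))
E
```

```text
time: 12.72
position: [0.5041, -0.0111, 0.1415]
tool_rot: [-2.425, -1.994, 0.004]
ft_force: [-5.6, 0.6, 4.8]
grip_width: 0.122
grip_force: 50.0
[ 0.5041 -0.0111  0.1415] 10.620136242103827 [-5.5951  0.602   4.8475] [ 0.0797  1.113  -0.0412]
grasp [ 0.5041 -0.0111  0.1605]
0.05 tool y 0.0024 tool z -0.0097
0.1 tool y 0.0029 tool z -0.0096
0.15 tool y 0.0034 tool z -0.0094
0.2 tool y 0.0039 tool z -0.0092
0.25 tool y 0.0043 tool z -0.009
0.3 tool y 0.0048 tool z -0.0088
0.35 tool y 0.0052 tool z -0.0085
0.4 tool y 0.0056 tool z -0.0083
0.45 tool y 0.006 tool z -0.008
0.5 tool y 0.0064 tool z -0.0077
0.55 tool y 0.0068 tool z -0.0073
0.6 tool y 0.0071 tool z -0.007
0.65 tool y 0.0075 tool z -0.0066
0.7 tool y 0.0078 tool z -0.0062
```

```bash
python3 -m handwheel '[[0,0,0.0012,-0.0049,0,0,0],[0,0,0.0012,-0.0048,0,0,0],[0,0,0.0014,-0.0048,0,0,0],[0,0,0.0015,-0.0048,0,0,0],[0,0,0.0017,-0.0047,0,0,0],[0,0,0.0017,-0.0047,0,0,0],[0,0,0.0019,-0.0046,0,0,0],[0,0,0.002,-0.0046,0,0,0],[0,0,0.0021,-0.0045,0,0,0],[0,0,0.0022,-0.0045,0,0,0],[0,0,0,0,0,0,0],[0,0,0,0,0,0,0]]' 55
python3 -m handwheel '[[0,0,0.0024,-0.0044,0,0,0],[0,0,0.0024,-0.0044,0,0,0],[0,0,0.0026,-0.0043,0,0,0],[0,0,0.0026,-0.0042,0,0,0],[0,0,0.0028,-0.0042,0,0,0],[0,0,0.0028,-0.0041,0,0,0],[0,0,0.003,-0.004,0,0,0],[0,0,0.003,-0.004,0,0,0],[0,0,0.0032,-0.0039,0,0,0],[0,0,0.0032,-0.0038,0,0,0],[0,0,0,0,0,0,0],[0,0,0,0,0,0,0]]'
cat > ang.py <<'E'
from h import *
np.set_printoptions(precision=4,suppress=True)
s=ctrl.get_state(); p=s['position'];R=Rn.from_rotvec(s['tool_rot']).as_matrix(); g=p-.019*R[:,2]
ex=np.array([.982,-.187,0]);ey=np.array([.187,.982,0]); H=np.array([.6969,-.0477,.116])
l=g-H; print(s['time'],g,'tool-based angle',np.arctan2(l[2],-(l@ex))-np.arctan2(.044,.195),'radius',np.hypot(l[2],l@ex),'y',l@ey,'ft',s['ft_force'],s['grip_width'],s['grip_force'])
for n in('top','scene'):
    grab(n,n+'1.png'); c=load(n); ys,xs=np.mgrid[100:300,230:420]; uv=np.c_[xs.ravel(),ys.ravel()]
    P=bydepth(c,uv)-H; q=np.c_[P@ex,P@ey,P[:,2]]
    # cover top: plane fit, robust
    m=(abs(q[:,1])<.1)&(q[:,0]<-.02)&(q[:,0]>-.16)&(q[:,2]>.01)&(q[:,2]<.16)
    t=q[m]
    for _ in range(8):
        A=np.c_[t[:,0],np.ones(len(t))]; k=np.linalg.lstsq(A,t[:,2],rcond=None)[0]
        r=q[:,2]-q[:,0]*k[0]-k[1]; t=q[m&(abs(r)<max(.004,.02-.004*_))]
    print(n,'cover',-np.arctan(k[0]),'offset*cos (exp .006)',k[1]*np.cos(np.arctan(k[0])),len(t))
    m=(abs(q[:,1]-.122)<.007)&(q[:,0]<-.03)&(q[:,2]>.015)&(np.hypot(q[:,0],q[:,2])<.21); t=q[m]
    for _ in range(6):
        k=np.polyfit(t[:,0],t[:,2],1); r=t[:,2]-np.polyval(k,t[:,0]); t=t[abs(r)<max(.003,2*np.median(abs(r)))]
    print(n,'pointer',-np.arctan(k[0]),'offset',k[1]*np.cos(np.arctan(k[0])),len(t))
E
python3 ang.py
```

```text
time: 14.22
position: [0.5196, -0.0142, 0.1877]
tool_rot: [-2.424, -1.993, 0.007]
ft_force: [-7.2, 1.8, -5.8]
grip_width: 0.118
grip_force: 55.0
time: 15.72
position: [0.5455, -0.0192, 0.2291]
tool_rot: [-2.421, -1.991, 0.011]
ft_force: [-14.1, 2.6, -2.2]
grip_width: 0.117
grip_force: 55.0
15.725 [ 0.5457 -0.0192  0.2481] tool-based angle 0.48773548200385924 radius 0.20281170871168608 y -0.0002747932357272792 ft [-14.1351   2.5821  -2.2182] 0.11710504125535098 54.996519684791565
top cover 0.47680764057925584 offset*cos (exp .006) 0.007116195566591933 324
top pointer 0.5934934707173732 offset 0.004892195620966234 148
scene cover 0.4776835749349852 offset*cos (exp .006) 0.003750715917177187 5801
scene pointer 0.5970518330981778 offset 0.0014746919015851878 148
```

```bash
python3 -m handwheel '[[0,0,0.0024,-0.003,0,0,0],[0,0,0.0025,-0.003,0,0,0],[0,0,0.0026,-0.003,0,0,0],[0,0,0.0026,-0.003,0,0,0],[0,0,0.0027,-0.0029,0,0,0],[0,0,0.0027,-0.0029,0,0,0],[0,0,0,0,0,0,0],[0,0,0,0,0,0,0],[0,0,0,0,0,0,0],[0,0,0,0,0,0,0]]' 55; python3 ang.py;python3 ang.py
```

```text
time: 17.08
position: [0.5616, -0.0224, 0.2472]
tool_rot: [-2.423, -1.992, 0.009]
ft_force: [-11.2, 1.8, -2.5]
grip_width: 0.117
grip_force: 55.0
17.075 [ 0.5618 -0.0224  0.2662] tool-based angle 0.607811715753064 radius 0.20360178313680424 y -0.0003987031387506018 ft [-11.2202   1.8483  -2.4762] 0.11703083670842813 54.995121359825134
top cover 0.5970026866970727 offset*cos (exp .006) 0.007139307827976488 642
top pointer 0.5928899935544181 offset 0.004943832164442125 155
scene cover 0.5968367852052117 offset*cos (exp .006) 0.003764539814971853 6041
scene pointer 0.5929374144214283 offset 0.0016237667633179954 154
17.175 [ 0.5618 -0.0224  0.2662] tool-based angle 0.607774292806891 radius 0.2035988257320987 y -0.0004062678729097382 ft [-11.091    2.2182  -2.2941] 0.11964147911274116 54.99526619911194
top cover 0.5986763677918614 offset*cos (exp .006) 0.006815393255173185 643
top pointer 0.5949924766640935 offset 0.004899986967151139 148
scene cover 0.5960941022723548 offset*cos (exp .006) 0.003858340449319382 6031
scene pointer 0.5931200740027026 offset 0.001932302114969741 146
```

```bash
python3 -m handwheel '[[0,0,-0.0004,0.0004,0,0,0],[0,0,0,0,0,0,0],[0,0,0,0,0,0,0],[0,0,0,0,0,0,0],[0,0,0,0,0,0,0],[0,0,0,0,0,0,0]]' 55; python3 ang.py; python3 ang.py
python3 -c "
import cv2;im=cv2.imread('pics/scene1.png');cv2.imwrite('pics/fin.png',cv2.resize(im[130:320,150:410],None,fx=3,fy=3,interpolation=2))"
```

```text
time: 18.02
position: [0.5612, -0.0223, 0.2468]
tool_rot: [-2.423, -1.992, 0.009]
ft_force: [-11.0, 1.9, -2.0]
grip_width: 0.122
grip_force: 55.0
18.025 [ 0.5613 -0.0223  0.2658] tool-based angle 0.6048336473243852 radius 0.20359212926439804 y -0.00037977248901050647 ft [-10.997    1.8813  -2.0139] 0.1217877368389917 54.995208978652954
top cover 0.5937899771532708 offset*cos (exp .006) 0.007122335043617969 629
top pointer 0.5946561501017752 offset 0.004855281965293561 142
scene cover 0.5942130944353602 offset*cos (exp .006) 0.0037471757161914093 6007
scene pointer 0.5931868215256616 offset 0.002043204511868699 159
18.125 [ 0.5613 -0.0223  0.2658] tool-based angle 0.6048274989847209 radius 0.203607695328814 y -0.00037207683708959495 ft [-11.8118   1.3723  -1.6526] 0.12226594757820919 54.995242953300476
top cover 0.5933849233865526 offset*cos (exp .006) 0.007222193412714584 633
top pointer 0.5898260223216203 offset 0.005203548551488738 146
scene cover 0.5939383083164252 offset*cos (exp .006) 0.003750072362825677 6035
scene pointer 0.5907309704137919 offset 0.0020800024691608647 140
```

View pics/fin.png

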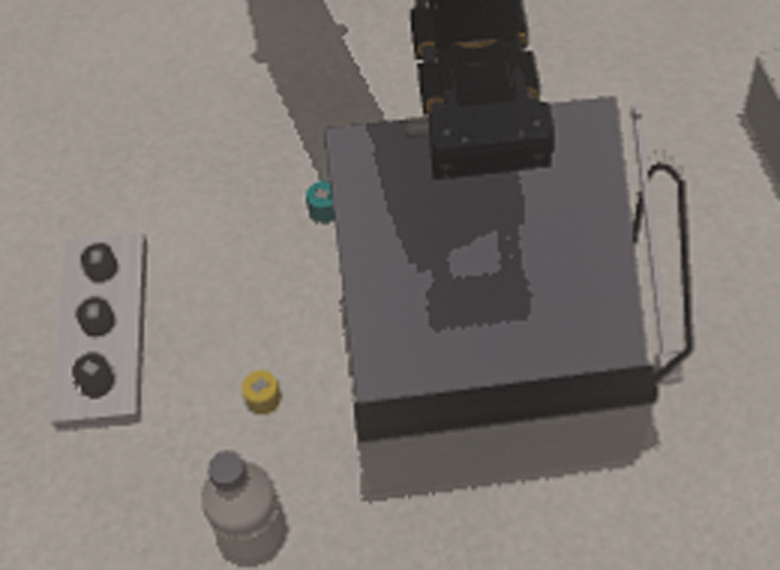

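The final view shows the cover raised parallel to the pointer (tip at (637,113)), the handle gripped, and all three specimens seated at (98,262), (96,316) and (94,375). The bottle hasn't moved. The cover at 0.594 rad matches the pointer at 0.593 rad within noise, so I'm handing it in.

```bash
python3 -c "
from bench import ctrl
print(ctrl.close_job())"
```

```text
the job is handed in; nothing more can be done
None
```

I stood the specimen fully down in the rack recess and let go of it; the cover is held still by its handle at about 0.594 rad, matching the pointer at about 0.593, and the job is handed in at about 18 s with no verdict returned.

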